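# Wind the sauce carousel round to its pointer and lock it

### The job

Take the locking pin from its holder and put it in the hole of the sauce carousel, then wind the carousel the shorter way round until the hole comes to the pointer. The socket underneath is hidden and not exactly at the pointer: feel for it with light pressure, never forcing, until the pin drops fully home, then let go of the pin, leaving everything else where it is.

Things in the scene. Friction and masses are not known exactly. Their poses are not given: they have to be found in the camera images.
- stand: Fixed dark steel stand of the carousel, a round base of 260 mm diameter on the table. Origin: centre of its underside, on the vertical turning axis. Its x axis points along the pointer.
- pointer (a point): Tip of the pointer, a steel tongue on the stand (16 mm wide, 30 mm high), 185 mm from the turning axis.
- track (a point): The point of the hidden flat steel track under the disc that is right at the pointer: 85 mm from the axis, track top 30 mm above the table. The track's one socket, a radial gap 15.5 mm wide along the circle, 16 mm deep, is never measured or seen: its middle lies up to 0.3 rad (26 mm) either side of this point. Slide the pin's foot along the track at 2 to 8 N until it drops.
- disc (a joint): Direction of the disc's hole from the pointer, rad, growing anticlockwise from above; 0 and 6.283 are both at the pointer, 3.142 opposite. The disc turns endlessly both ways; friction about 0.25 N m (3 N at the hole); stays where left. Starts between 1.1 and 5.2: under 3.142 the shorter way is clockwise, down to 0; over it anticlockwise, up to 6.283.
- hub (a point): Top centre of the disc's hub (60 mm wide at its foot, 74 mm above the table). The aluminium disc is 250 mm in diameter, underside 32 mm, top 46 mm above the table. Five white sauce cups with grey lids (56 mm diameter, tops 74 mm above the table) are fixed on it at 60 degree steps from the hole, on the same 85 mm circle.
- disc_hole (a point): Centre of the mouth of the disc's only hole, 54 mm above the table, in a square steel boss (38 mm) 8 mm proud of the disc, 85 mm from the turning axis. Round, 15 mm diameter, vertical, 2 mm chamfer, through to the track 24 mm below the mouth. The pin must never bear on the carousel with more than 40 N.
- pin_grip (a point): Locking pin, upright: steel shank 12 mm diameter, 39 mm long, foot chamfered 3 mm; flange 28 mm diameter, 4 mm thick; black round handle 20 mm diameter, 47 mm high; about 150 g. This point is on its axis, 68 mm above the foot, 22 mm below the top; z up the pin. Fully home the flange is on the boss and this point 83 mm above the table; with the foot on the track, 98 mm.
- holder: Fixed white plastic block, 60 x 60 mm, 30 mm high, with a vertical 16 mm hole through it in which the pin stands, foot on the table. Origin: centre of its underside. It stands to the left or to the right of the carousel.
- skewer: Bystander: a similar white block, 60 x 60 x 30 mm, with a thin steel skewer with a ring top (116 mm high), on the other side of the carousel. Fixed. Origin: centre of its underside.
- sauce: Bystander: loose amber sauce bottle with red cap, 60 mm diameter, 190 mm high. Origin: centre of its underside.
- jar: Bystander: loose glass jar with steel lid, 64 mm diameter, 85 mm high. Origin: centre of its underside.
- bowl: Bystander: loose steel bowl, 110 mm diameter, 45 mm high. Origin: centre of its underside.
- shaker: Bystander: loose steel shaker, 44 mm diameter, 78 mm high. Origin: centre of its underside.
- ladle: Bystander: loose steel spoon with wooden handle, 200 mm long, lying flat. Origin: under its middle.
- cup: Bystander: loose white plastic cup, 70 mm diameter, 50 mm high. Origin: centre of its underside.
Things that resemble listed ones, but are neither listed nor needed, are in the scene too. Of the things that look like the part that bears pin_grip, the smaller one is meant.

How it is judged (in metres and radians):
On the way:
1. the pin is in the disc's hole, 10 mm deep or more, while the hole is still over 0.5 rad from the pointer (horizontal distance between pin_grip and disc_hole below 0.008 m and height (world z) of pin_grip below 0.112 m and angle between pin_grip's own z axis and vertical below 0.2 rad and value of joint disc between 0.5 and 5.783 rad), for 0.1 s.
At the end, for the whole second after the job is handed in: The pin stands upright (within 0.15 rad) in the disc's hole (axis within 8 mm) with its handle point below 87 mm (within 4 mm of fully home, foot in the hidden socket), the disc's hole within 0.4 rad of the pointer, the pin at rest and let go (horizontal distance between pin_grip and disc_hole below 0.008 m and height (world z) of pin_grip below 0.087 m and angle between pin_grip's own z axis and vertical below 0.15 rad and (value of joint disc between -0.4 and 0.4 rad or value of joint disc between 5.883 and 6.683 rad) and linear speed of pin below 0.02 m/s and contact force between pin and the fingers below 0.1 N); the robot touches nothing.
It fails at once if the carousel is wound the longer way, past the side opposite the pointer (either way counts as shorter if it starts within 0.35 rad of opposite) (value of joint disc between 2.992 and 3.292 rad and distance of disc_hole from where it was at the start of the episode above 0.042 m).
It fails at once if the pin bears on the carousel with more than 40 N (contact force between pin and stand above 40 N).
It fails at once if a bystander is moved more than 30 mm (distance of any of sauce, jar, bowl, shaker, ladle, cup from where it was at the start of the episode above 0.03 m).
It also fails if it takes over 72 s, if anything falls off the work surface, if the arm or the gripper's body presses on something with over 40 N, if the wrist force passes 120 N, or if a joint passes its speed limit or range.

### The arm

A 6-joint arm with a two-finger parallel gripper is mounted at the origin on the work surface. World frame = base frame: x ahead of the robot, y to its left, z up, the work surface at z = 0. Lengths are in mm, angles in rad, forces in N, time in s.
With the tool pointing down it reaches from about 225 to 875 mm from the base axis. Payload 3.4 kg.
Tool frame: the origin (TCP) lies on the centre line of the jaws, within the pads' length; the fingertips stand 22 mm ahead of it and the grasp point (between the pads) lies 3 mm ahead of it (bot.tip_extent is the distance from the TCP to the fingertips, in mm); z points along the fingers, y is the line along which they close (so a half turn about z gives the same grasp; the last joint's range is limited). The gripper opens to 85 mm and grips with 20 to 120 N. Pads are 22 mm wide; open, the fingers measure 114 mm over their backs; the gripper's body (76 mm by 85 mm) begins 54 mm behind the grasp point. The pads swing forward as they close: fully open they stand 13 mm farther back than shut.
Start: joints at [-1.317, 0.276, 1.505, -0, 1.361, -0.121], TCP at [210.5, -535.117, 253.328] pointing down, gripper open.
Joint ranges: [-2.89, 2.89], [-0.75, 2.08], [0.22, 2.7], [-1.18, 4.32], [0.11, 2.71], [-2.7, 2.7]. Speed limits (rad/s): [2.57, 2.57, 3.14, 3.14, 3.14, 3.14].

### API

Orientations are given as [roll, pitch, yaw] about the fixed x, y, z axes, in that order (R = Rz(yaw) Ry(pitch) Rx(roll)).
In Python, from station import sense, cams, close_job, bot gives the robot as it stands. The module is installed in compiled form; this text tells all that it offers.
- The arm moves only by the tool jog_arm, never from a script. Its argument "plan" is a list that holds one entry, the list of rows, each a list of 7 numbers: the shift along the tool's x, y, z in cm, then the turn, a rotation vector about the tool's x, y, z in degrees, then the finger opening in cm, from 0 to 8.54. In form: [[[tx, ty, tz, wx, wy, wz, gripper], ...]]. A call has 1 to 10 rows; each row shifts and turns the commanded pose from where the row before left it, along the tool's axes as they then stand; what a row does not reach is not made up. A row lasts 1/8 s, in which the tool goes at most 62.5 mm and 10.7 degrees, less where a joint would pass 70% of its speed; a pose out of reach is approached as far as the arm can. A call with a gripper value outside its range is refused whole. The fingers move at their own pace and stop on an object; "newtons" is the grip in N (left out, the last holds). Time passes only in rows, so rows that do not move let the fingers close. It gives the time, the measured TCP pose, the force, the opening and the grip force at its end, in the units of the state.
- sense(): the state, without advancing time (a new reading comes with each control period).
- cams.snapshot(name): name is "side" or "top" or "wrist"; returns (picture, depth): 480x640x3 uint8, red, green, blue; 480x640 float32, mm along the optical axis (not along the pixel's ray), 0 where there is no reading.
- cams.camera_model(name): a dict with "camera_matrix" (3x3 intrinsics, pixels), "camera_from_world" (4x4, takes a point from world to camera coordinates). Camera axes: x right, y down, z forward; pixel columns grow to the right and rows downward; lengths in mm; the calibration is good to about 2 mm. The wrist camera is an equidistant fisheye: a pixel r from the principal point sees the ray r / f radians off the axis. A picture is of the moment at which its call begins: read the wrist's pose just before it. camera_model takes no time and is no camera call; for the wrist camera it gives the pose at the moment of the call.
- close_job(): hands the job in; it is judged then, once.
The state is a dict: "time_s": time; "joint_positions": joint angles; "qd": joint speeds; "joint_efforts": joint torques, N m; "eef_pos": TCP position; "tool_rot": TCP orientation; "force": force on the tool from outside, world axes, zero at the start; "ft_torque": the same for the moment, N m; "gripper_width": opening from 0.0 (shut) to 1.0 (fully open); "gripper_force": force on a finger pad.
Only numpy, scipy, OpenCV 4.12 (cv2) and the standard library are available. Lean on these libraries where they do the work, as an engineer would, in place of code of your own. Each camera call takes 0.05 s, during which the arm holds its last target. There are 200 camera calls.

## Working session

There is one attempt and no reset: what is moved stays moved. The work goes in short steps, Python scripts to look and compute and a tool call to move; the robot and the scene stay as the last step left them, time stands still between calls to the robot, and variables do not carry over. Pictures are saved under pics/ and viewed, at most 10 in all, crops included, and the job is handed in when it is done.

Besides the shell and the picture viewer there is one more tool, called after ">>>" as name([rows], argument=value, ...), one row to a line, values as JSON. jog_arm: Moves the arm, as the interface text tells. Its arguments: {"type":"object","properties":{"plan":{"type":"array"},"newtons":{"type":"number"}},"required":["plan"]}

```bash
mkdir -p pics
python3 - <<'E'
from station import sense,cams,bot
import cv2,numpy as np
s=sense();print(s)
for n in("top","side"):
    p,d=cams.snapshot(n);cv2.imwrite(f"pics/{n}0.png",p[:,:,::-1]);np.save(f"pics/{n}0.npy",d)
    m=cams.camera_model(n);print(n,m);np.savez(f"pics/{n}m.npz",**m)
print(cams.camera_model("wrist"))
E
```

```text
{'time_s': 0.0, 'joint_positions': array([-1.31699932e+00,  2.76630761e-01,  1.50615668e+00,  3.55953493e-06,
        1.36065845e+00, -1.21017291e-01]), 'qd': array([ 7.61187140e-04, -9.05498490e-04,  4.42515615e-04,  4.16799155e-04,
        1.44417715e-05, -1.72618925e-04]), 'joint_efforts': array([-7.25951340e-04, -4.16778338e+01, -2.45805126e+01, -2.84399339e-04,
        1.09666813e-02,  2.30703286e-06]), 'eef_pos': array([ 210.37235659, -534.61644338,  252.40987328]), 'tool_rot': array([-3.13975339e+00, -2.27180533e-04,  3.74813348e-01]), 'force': array([ 0.49126349, -0.08290406, -0.52456938]), 'ft_torque': array([-0.03125848, -0.02450812,  0.0301342 ]), 'gripper_force': 0.0, 'gripper_width': 1.002866173747399}
top {'camera_matrix': array([[578.10038535,   0.        , 321.7348491 ],
       [  0.        , 578.10038535, 240.95687108],
       [  0.        ,   0.        ,   1.        ]]), 'camera_from_world': array([[-2.41932283e-02, -9.99707225e-01, -3.89566278e-04,
         1.64699141e+01],
       [-9.95208151e-01,  2.41212742e-02, -9.47570592e-02,
         5.77790908e+02],
       
[... 541 characters left out ...]
[ 5.49773870e-01, -6.06521240e-01, -5.74352398e-01,
         1.17550780e+03],
       [ 0.00000000e+00,  0.00000000e+00,  0.00000000e+00,
         1.00000000e+00]])}
{'camera_matrix': array([[371.64829954,   0.        , 315.28059944],
       [  0.        , 371.64829954, 241.90481451],
       [  0.        ,   0.        ,   1.        ]]), 'camera_from_world': array([[ 3.65283490e-01, -9.30894856e-01, -1.65525986e-03,
        -5.74324175e+02],
       [-8.84433861e-01, -3.47605825e-01,  3.11363030e-01,
        -4.04836682e+01],
       [-2.90421621e-01, -1.12271806e-01, -9.50289600e-01,
         3.80029315e+02],
       [ 0.00000000e+00,  0.00000000e+00,  0.00000000e+00,
         1.00000000e+00]])}
```

View pics/top0.png

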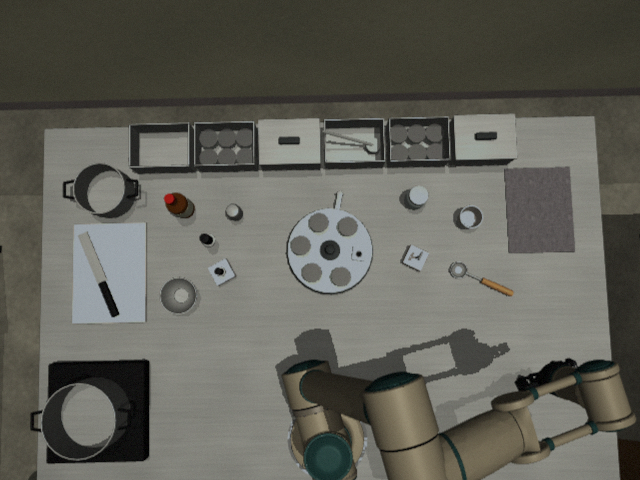

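View pics/side0.png

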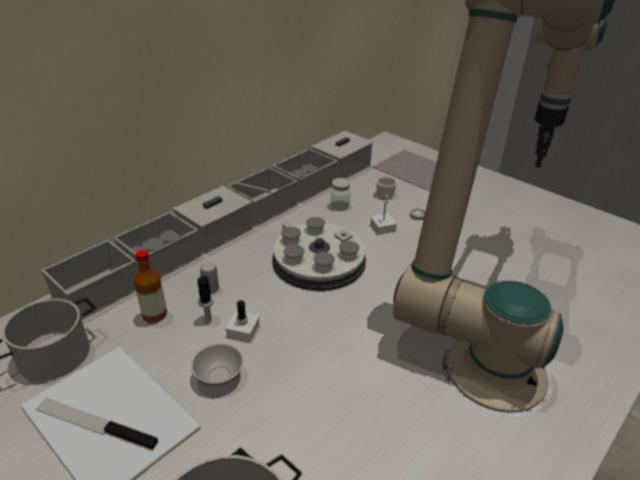

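Top picture: the carousel is at (330,250), its pointer tip at (338,194), and the boss with the hole at (359,254). Two black-handled pins are candidates: the one in the white holder at (221,271), and a bigger free-standing one at (207,240). The one in the holder fits because it is the smaller and stands in the block. The skewer block is at (415,257). I'll confirm this in a crop and measure.

```bash
cat > h.py <<'E'
import numpy as np,cv2
from scipy.optimize import least_squares
def load(n):
    m=np.load(f"pics/{n}m.npz");return m["camera_matrix"],m["camera_from_world"]
def at_z(n,u,v,z):
    K,T=load(n);R,t=T[:3,:3],T[:3,3];c=-R.T@t;r=R.T@np.linalg.inv(K)@[u,v,1];return c+r*(z-c[2])/r[2]
def proj(n,P):
    K,T=load(n);q=np.atleast_2d(P)@T[:3,:3].T+T[:3,3];q=q@K.T;return q[:,:2]/q[:,2:]
def cloud(n,d):
    K,T=load(n);v,u=np.mgrid[:480,:640];p=np.stack([(u-K[0,2])/K[0,0]*d,(v-K[1,2])/K[1,1]*d,d],-1)
    return (p-T[:3,3])@T[:3,:3]
E
python3 - <<'E'
from h import *
d=np.load("pics/top0.npy");C=cloud("top",d)
print("holder top",at_z("top",221,271,30),"pintop",at_z("top",219.5,270.5,97),"hub",at_z("top",330,250,74),"ptr",at_z("top",338,194,30),"boss",at_z("top",358.5,254,54),"skewer",at_z("top",415,257,30))
p=cv2.imread("pics/top0.png");s=cv2.imread("pics/side0.png")
a=cv2.resize(p[185:305,175:425],None,fx=3.2,fy=3.2,interpolation=cv2.INTER_CUBIC)[:, :800]
b=cv2.resize(s[215:375,185:385],(270,216),interpolation=cv2.INTER_CUBIC)
c=np.zeros((600,800,3),np.uint8);c[:384]=a;c[384:600,:270]=b
b2=cv2.resize(s[265:345,190:270],(216,216),interpolation=cv2.INTER_CUBIC);c[384:,300:516]=b2
cv2.imwrite("pics/crop1.png",c)
# disc top face circle
m=(C[...,2]>41)&(C[...,2]<50)&(abs(C[...,0]-at_z("top",330,250,46)[0])<140)&(abs(C[...,1]-at_z("top",330,250,46)[1])<140)
q=C[m][:,:2].astype(np.float32);print(m.sum(),cv2.minEnclosingCircle(q))
for nm,(u,v),z0,z1 in (("pin",(220,270),85,105),("holder",(221,271),25,36),("big",(207,240),60,200),("boss",(359,254),51,60),("hub",(330,250),66,80)):
    r=np.zeros((480,640),bool);r[v-13:v+13,u-13:u+13]=1
    k=r&(C[...,2]>z0)&(C[...,2]<z1);print(nm,k.sum(),C[k].mean(0) if k.any() else 0, C[k][:,2].max() if k.any() else 0)
E
```

```text
holder top [495.83002076 302.24677326  30.        ] pintop [494.18890965 294.87068809  97.        ] hub [546.77579533 -20.67031049  74.        ] ptr [717.72187864 -49.59806235  30.        ] boss [ 534.62203675 -103.92915416   54.        ] skewer [ 523.36890092 -272.50209245   30.        ]
2766 ((551.3076171875, -19.154842376708984), 124.92134094238281)
pin 26 [496.19542245 301.96947177  90.23722802] 95.25916882846074
holder 279 [495.56015168 301.85666791  30.54389663] 35.93726649156079
big 137 [585.49517148 330.36941492 104.12991133] 133.87969572519
boss 167 [ 536.33084804 -103.28134148   54.11141534] 59.75074278340102
hub 61 [550.27254238 -19.21482746  72.38877838] 79.27321770703304
```

View pics/crop1.png

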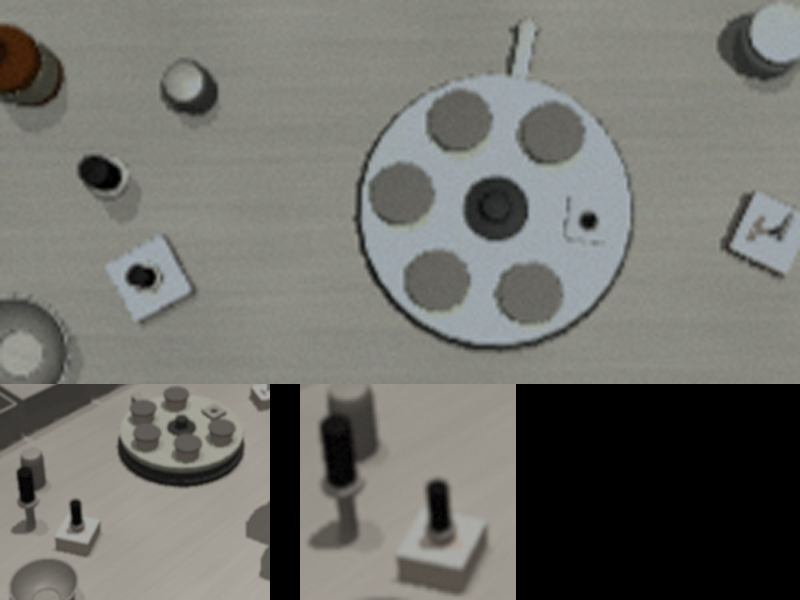

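The crop confirms it: the small pin in the white block at (221,271) is the one meant; the free-standing one at (207,240) is larger. The hole is at crop (588,221), with the disc at about 4.71 rad, so it must go anticlockwise. I'll fly over the carousel first for a close look on the way.

>>> jog_arm([
  [[4.25,-3.43,0,0,0,0,5],[4.25,-3.43,0,0,0,0,5],[4.25,-3.43,0,0,0,0,5],[4.25,-3.43,0,0,0,0,5],[4.25,-3.43,0,0,0,0,5],[4.25,-3.43,0,0,0,0,5],[4.25,-3.43,0,0,0,0,5],[4.25,-3.43,0,0,0,0,5],[4.25,-3.43,0,0,0,0,5],[4.25,-3.43,0,0,0,0,5]],
], newtons=40)

```text
time_s: 1.35
eef_pos: [480.9, -58.6, 253.1]
tool_rot: [3.141, 0.0, 0.375]
force: [0.7, -0.6, 0.1]
gripper_width: 0.587
gripper_force: 0.0
```

```bash
cat >> h.py <<'E'
def wsnap(tag):
    from station import cams,sense
    s=sense();m=cams.camera_model("wrist");p,d=cams.snapshot("wrist")
    cv2.imwrite(f"pics/{tag}.png",p[:,:,::-1]);np.savez(f"pics/{tag}.npz",d=d,eef=s["eef_pos"],rot=s["tool_rot"],**m);return s
def w_at_z(tag,u,v,z):
    m=np.load(f"pics/{tag}.npz");K,T=m["camera_matrix"],m["camera_from_world"];R,t=T[:3,:3],T[:3,3];c=-R.T@t
    x,y=(u-K[0,2])/K[0,0],(v-K[1,2])/K[1,1];th=np.hypot(x,y)
    r=R.T@np.array([np.sin(th)*x/th,np.sin(th)*y/th,np.cos(th)]);return c+r*(z-c[2])/r[2]
def w_proj(tag,P):
    m=np.load(f"pics/{tag}.npz");K,T=m["camera_matrix"],m["camera_from_world"];q=T[:3,:3]@P+T[:3,3]
    th=np.arctan2(np.hypot(q[0],q[1]),q[2]);a=np.arctan2(q[1],q[0]);return K[0,0]*th*np.cos(a)+K[0,2],K[0,0]*th*np.sin(a)+K[1,2]
E
python3 - <<'E'
from h import *
s=wsnap("w1");print(s["time_s"],s["eef_pos"],s["tool_rot"],s["force"])
for P in ([534.6,-104.2,54],[551,-19.2,74],[717,-50,30]):print(w_proj("w1",np.array(P)))
E
```

```text
1.35 [480.88804408 -58.61443957 253.10632164] [3.14139175e+00 2.52768871e-04 3.74926723e-01] [ 0.73904034 -0.59614591  0.0686961 ]
(np.float64(386.0013628628409), np.float64(178.04488468658292))
(np.float64(301.0199452802395), np.float64(123.75214880693089))
(np.float64(398.9187893829352), np.float64(-19.071892615555328))
```

View pics/w1.png

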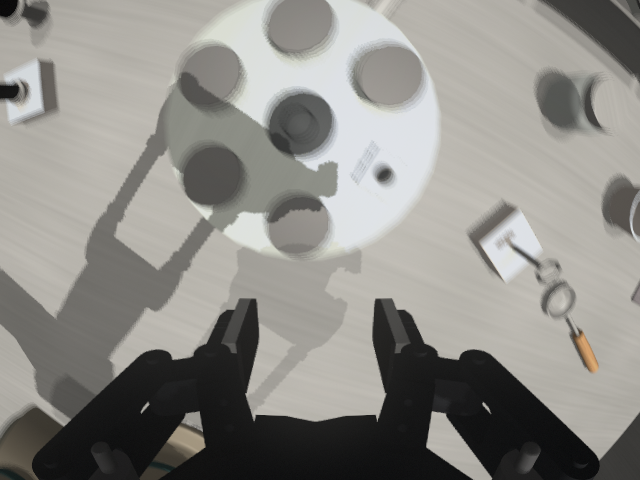

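The wrist picture shows the hole at (385,174) and the hub at (301,121), within a few pixels of the prediction. On to the holder.

Run:
```python
from h import *
h=w_at_z("w1",384.5,174,54);c=w_at_z("w1",301,121,74);print(h,c,np.hypot(*(h-c)[:2]),w_at_z("w1",10,92,85))
```

```text
[ 537.36921205 -101.52819506   54.        ] [553.06173544 -18.38296255  74.        ] 84.61314897938315 [501.26427401 269.27525061  85.        ]
```

>>> jog_arm([
  [[1.1,-4.1,0.6,0,0,0,5],[1.1,-4.1,0.6,0,0,0,5],[1.1,-4.1,0.6,0,0,0,5],[1.1,-4.1,0.6,0,0,0,5],[1.1,-4.1,0.6,0,0,0,5],[1.1,-4.1,0.6,0,0,0,5],[1.1,-4.1,0.6,0,0,0,5],[1.1,-4.1,0.6,0,0,0,5],[0,0,0,0,0,0,5]],
])

```text
time_s: 2.52
eef_pos: [441.4, 279.0, 204.3]
tool_rot: [-3.141, 0.002, 0.378]
force: [0.7, -0.6, -0.3]
gripper_width: 0.58
gripper_force: 0.0
```

Run:
```python
from h import *
s=wsnap("w2");print(s["time_s"],s["eef_pos"],s["tool_rot"],s["force"])
for P in ([495.8,302,90],[495.8,302,43],[495.8,302,30]):print(w_proj("w2",np.array(P)))
```

```text
2.525 [441.36405147 279.03871545 204.32975866] [-3.14101311e+00  1.57698395e-03  3.78491580e-01] [ 0.65087545 -0.62681539 -0.3354243 ]
(np.float64(313.1301554403589), np.float64(155.92503208062533))
(np.float64(313.52414947274565), np.float64(150.53975512203272))
(np.float64(313.6111960687957), np.float64(149.35216009440148))
```

View pics/w2.png

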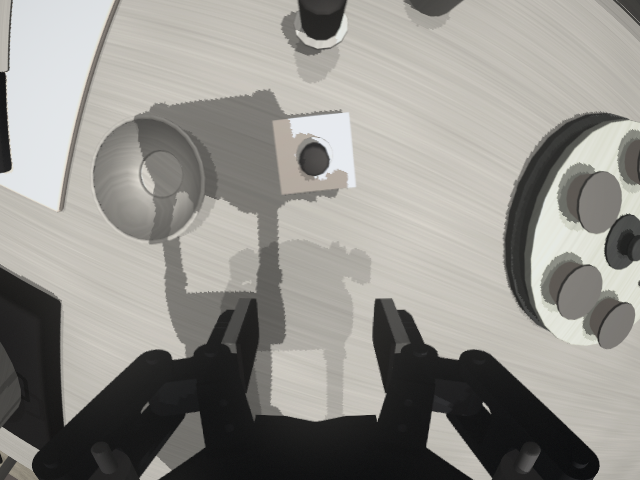

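The pin handle is at (314.5,158) and matches the estimate. Going down on it and gripping.

>>> jog_arm([
  [[2.9,0,0,0,0,0,5],[2.87,-0.1,0,0,0,0,5],[0,0,3,0,0,0,5],[0,0,3,0,0,0,5],[0,0,3,0,0,0,5],[0,0,2,0,0,0,5],[0,0,1.5,0,0,0,5],[0,0,0,0,0,0,5],[0,0,0,0,0,0,1],[0,0,0,0,0,0,1]],
], newtons=40)

```text
time_s: 3.82
eef_pos: [496.3, 299.5, 81.4]
tool_rot: [-3.141, -0.002, 0.375]
force: [0.3, -0.5, 1.9]
gripper_width: 0.222
gripper_force: 38.9
```

>>> jog_arm([
  [[0,0,0,0,0,0,1],[0,0,0,0,0,0,1],[0,0,0,0,0,0,1],[0,0,0,0,0,0,1]],
], newtons=40)

```text
time_s: 4.32
eef_pos: [496.3, 299.5, 81.3]
tool_rot: [3.142, -0.002, 0.375]
force: [0.0, 0.6, 6.3]
gripper_width: 0.226
gripper_force: 39.1
```

>>> jog_arm([
  [[0,0,-1,0,0,0,1],[0,0,-3,0,0,0,1],[0,0,-4,0,0,0,1],[0,0,-2,0,0,0,1],[0,0,0,0,0,0,1]],
])

```text
time_s: 4.95
eef_pos: [496.2, 299.4, 181.8]
tool_rot: [3.142, -0.003, 0.375]
force: [-0.5, -0.3, -1.8]
gripper_width: 0.221
gripper_force: 39.5
```

>>> jog_arm([
  [[-1.2,4.3,0,0,0,0,1],[-1.2,4.3,0,0,0,0,1],[-1.2,4.3,0,0,0,0,1],[-1.2,4.3,0,0,0,0,1],[-1.2,4.3,0,0,0,0,1],[-1.2,4.3,0,0,0,0,1],[-1.2,4.3,0,0,0,0,1],[-1.2,4.3,0,0,0,0,1],[-1.3,4.4,0,0,0,0,1],[0,0,0,0,0,0,1]],
])

```text
time_s: 6.2
eef_pos: [535.6, -104.7, 178.6]
tool_rot: [-3.141, 0.003, 0.371]
force: [-0.1, 0.7, -0.8]
gripper_width: 0.224
gripper_force: 39.8
```

Run:
```python
from h import *
s=wsnap("w3");e=s["eef_pos"];print(s["time_s"],e,s["tool_rot"],s["force"])
for P in ([537,-102,54],[e[0],e[1],e[2]-13.3-68],[e[0],e[1],54]):print(w_proj("w3",np.array(P)))
```

```text
6.2 [ 535.64855951 -104.69700112  178.56338094] [-3.14113264e+00  2.60949778e-03  3.70744749e-01] [-0.05876515  0.67058862 -0.81044699]
(np.float64(312.1853157889911), np.float64(237.08592165255436))
(np.float64(315.0542484820116), np.float64(263.16870501439195))
(np.float64(315.12046987215695), np.float64(240.16489552536746))
```

View pics/w3.png

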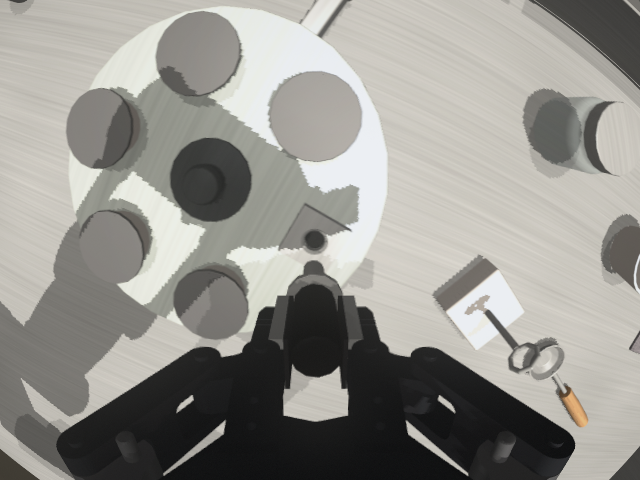

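The hole at (314.5,240) lies right under the TCP projection (315,240), and the foot at (314,265) is as predicted. Lowering gently.

>>> jog_arm([
  [[0,0,2,0,0,0,1],[0,0,1.6,0,0,0,1],[0,0,0.5,0,0,0,1],[0,0,0.3,0,0,0,1],[0,0,0,0,0,0,1]],
])

```text
time_s: 6.88
eef_pos: [536.4, -101.7, 136.5]
tool_rot: [3.141, -0.0, 0.375]
force: [0.7, -0.2, -2.0]
gripper_width: 0.222
gripper_force: 39.8
```

>>> jog_arm([
  [[0,0,0.2,0,0,0,1],[0,0,0.2,0,0,0,1],[0,0,0,0,0,0,1]],
])

```text
time_s: 7.25
eef_pos: [536.7, -102.4, 132.7]
tool_rot: [3.14, -0.001, 0.375]
force: [0.4, -1.2, -0.7]
gripper_width: 0.22
gripper_force: 39.7
```

>>> jog_arm([
  [[0,0,0.2,0,0,0,1],[0,0,0.2,0,0,0,1],[0,0,0,0,0,0,1]],
])

```text
time_s: 7.62
eef_pos: [536.8, -102.7, 128.3]
tool_rot: [3.139, -0.001, 0.375]
force: [1.2, -4.5, -2.1]
gripper_width: 0.224
gripper_force: 39.2
```

>>> jog_arm([
  [[0,0,0.2,0,0,0,1],[0,0,0.2,0,0,0,1],[0,0,0,0,0,0,1]],
])

```text
time_s: 8.0
eef_pos: [536.8, -102.6, 124.4]
tool_rot: [3.139, -0.001, 0.375]
force: [0.9, -5.1, -0.7]
gripper_width: 0.222
gripper_force: 39.3
```

>>> jog_arm([
  [[-0.06,0.14,0,0,0,0,1],[0,0,0.2,0,0,0,1],[0,0,0.2,0,0,0,1],[0,0,0.2,0,0,0,1],[0,0,0,0,0,0,1]],
])

```text
time_s: 8.62
eef_pos: [536.3, -103.3, 118.0]
tool_rot: [3.142, -0.0, 0.375]
force: [2.0, -3.0, -1.7]
gripper_width: 0.222
gripper_force: 39.3
```

In the hole, about 17 mm deep. Working out the arc steps next.

```bash
cat > arc.py <<'E'
import numpy as np,sys
# arc x0 y0 n step_mm : rows (cm, tool axes) round the axis
def rows(p,n,st,c=(551.5,-19.5),R=85.,yaw=.375):
    c=np.array(c);p=np.array(p,float);a=np.arctan2(*(p-c)[::-1]);print("angle from",a)
    B=np.array([[np.cos(yaw),np.sin(yaw)],[np.sin(yaw),-np.cos(yaw)]])
    for i in range(n):
        a+=st/R;q=c+R*np.array([np.cos(a),np.sin(a)]);print(np.round(B@(q-p)/10,2).tolist(),q.round(1),round(a,3));p=q
rows([float(x) for x in sys.argv[1:3]],int(sys.argv[3]),float(sys.argv[4]))
E
python3 arc.py 536.3 -103.3 22 5
```

```text
angle from -1.7502297467969206
[0.44, 0.24] [ 541.3 -103.9] -1.691
[0.45, 0.22] [ 546.3 -104.3] -1.633
[0.46, 0.2] [ 551.2 -104.5] -1.574
[0.47, 0.17] [ 556.2 -104.4] -1.515
[0.48, 0.14] [ 561.2 -103.9] -1.456
[0.49, 0.11] [ 566.2 -103.2] -1.397
[0.49, 0.09] [ 571.1 -102.2] -1.338
[0.5, 0.06] [ 575.9 -100.9] -1.28
[0.5, 0.03] [580.6 -99.3] -1.221
[0.5, -0.0] [585.3 -97.5] -1.162
[0.5, -0.03] [589.8 -95.4] -1.103
[0.5, -0.06] [594.2 -93. ] -1.044
[0.49, -0.09] [598.5 -90.4] -0.986
[0.49, -0.12] [602.5 -87.5] -0.927
[0.48, -0.15] [606.4 -84.4] -0.868
[0.47, -0.17] [610.2 -81. ] -0.809
[0.46, -0.2] [613.7 -77.5] -0.75
[0.44, -0.23] [617.  -73.7] -0.691
[0.43, -0.25] [620.1 -69.8] -0.633
[0.41, -0.28] [622.9 -65.6] -0.574
[0.4, -0.3] [625.5 -61.4] -0.515
[0.38, -0.33] [627.8 -56.9] -0.456
```

>>> jog_arm([
  [[0.44,0.24,0,0,0,0,1],[0.45,0.22,0,0,0,0,1],[0.46,0.2,0,0,0,0,1],[0.47,0.17,0,0,0,0,1],[0,0,0,0,0,0,1]],
])

```text
time_s: 9.25
eef_pos: [557.0, -104.4, 118.1]
tool_rot: [3.141, -0.001, 0.375]
force: [-1.7, -2.6, -4.3]
gripper_width: 0.216
gripper_force: 39.5
```

>>> jog_arm([
  [[0.48,0.16,0,0,0,0,1],[0.49,0.13,0,0,0,0,1],[0.49,0.09,0,0,0,0,1],[0.5,0.06,0,0,0,0,1],[0.5,0.03,0,0,0,0,1],[0,0,0,0,0,0,1]],
])

```text
time_s: 10.0
eef_pos: [582.0, -99.5, 118.5]
tool_rot: [3.141, -0.002, 0.375]
force: [-0.8, -0.4, -2.8]
gripper_width: 0.22
gripper_force: 39.6
```

>>> jog_arm([
  [[0.5,0,0,0,0,0,1],[0.5,-0.03,0,0,0,0,1],[0.5,-0.06,0,0,0,0,1],[0.49,-0.09,0,0,0,0,1],[0,0,0,0,0,0,1]],
])

```text
time_s: 10.62
eef_pos: [599.7, -90.4, 118.3]
tool_rot: [3.141, -0.002, 0.375]
force: [-0.6, -0.6, -2.1]
gripper_width: 0.221
gripper_force: 39.7
```

>>> jog_arm([
  [[0.49,-0.12,0,0,0,0,1],[0.48,-0.15,0,0,0,0,1],[0.47,-0.17,0,0,0,0,1],[0.46,-0.2,0,0,0,0,1],[0.44,-0.23,0,0,0,0,1],[0.43,-0.25,0,0,0,0,1],[0.41,-0.28,0,0,0,0,1],[0,0,0,0,0,0,1]],
])

```text
time_s: 11.62
eef_pos: [623.7, -65.3, 118.3]
tool_rot: [-3.141, -0.001, 0.375]
force: [-1.1, -1.3, -1.7]
gripper_width: 0.225
gripper_force: 39.6
```

```bash
python3 - <<'E'
from h import *
s=wsnap("w4");e=s["eef_pos"];print(s["time_s"],e,s["force"])
print(w_proj("w4",np.array([551.5,-19.5,74])),w_proj("w4",np.array([733,-53,30])))
E
python3 arc.py 624.5 -65.6 12 4
```

```text
11.625 [623.6726471 -65.3313442 118.3234989] [-1.14404601 -1.33483093 -1.66151374]
(np.float64(194.4040423504827), np.float64(367.9638843739996)) (np.float64(366.6967033438914), np.float64(77.74911472358622))
angle from -0.5632647204137744
[0.24, -0.35] [625.4 -61.5] -0.516
[0.31, -0.26] [627.3 -57.9] -0.469
[0.29, -0.27] [629.  -54.3] -0.422
[0.28, -0.29] [630.6 -50.6] -0.375
[0.27, -0.3] [632.  -46.9] -0.328
[0.25, -0.31] [633.2 -43.1] -0.281
[0.24, -0.32] [634.2 -39.2] -0.234
[0.22, -0.33] [635.  -35.3] -0.187
[0.21, -0.34] [635.7 -31.3] -0.14
[0.19, -0.35] [636.1 -27.4] -0.093
[0.17, -0.36] [636.4 -23.4] -0.046
[0.15, -0.37] [636.5 -19.4] 0.001
```

View pics/w4.png

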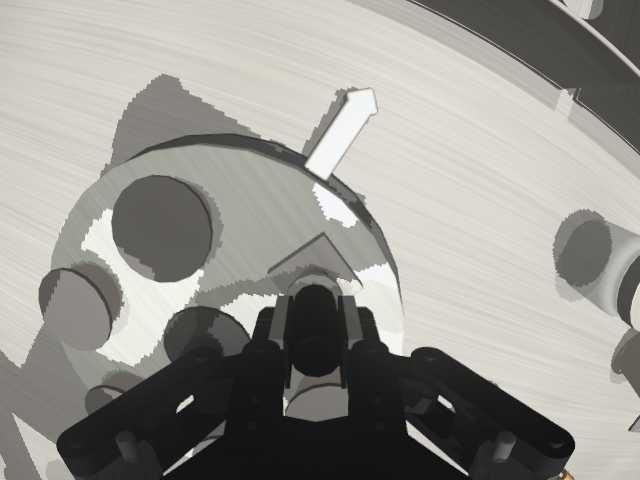

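The pin stands in the hole in its boss (315,265), and the pointer tip at (372,90) is about 0.35 rad farther on. Lowering to the track here.

>>> jog_arm([
  [[0.18,-0.2,0.3,0,0,0,1],[0,0,0.15,0,0,0,1],[0,0,0.1,0,0,0,1],[0,0,0,0,0,0,1]],
])

```text
time_s: 12.18
eef_pos: [624.3, -63.7, 112.7]
tool_rot: [3.141, -0.001, 0.375]
force: [-0.2, -1.9, -1.5]
gripper_width: 0.219
gripper_force: 39.6
```

Run:
```python
from h import *
q=w_at_z("w4",372,90,30);print(q,np.arctan2(q[1]+19.5,q[0]-551.5),np.hypot(q[1]+19.5,q[0]-551.5))
```

```text
[727.68140046 -58.3079332   30.        ] -0.2168102948185068 180.40493770714528
```

>>> jog_arm([
  [[0,0,0.1,0,0,0,1],[0,0,0,0,0,0,1]],
])

```text
time_s: 12.42
eef_pos: [624.2, -63.7, 111.8]
tool_rot: [3.141, -0.0, 0.375]
force: [0.2, -2.7, -0.2]
gripper_width: 0.224
gripper_force: 39.6
```

>>> jog_arm([
  [[0,0,0.05,0,0,0,1],[0,0,0,0,0,0,1]],
])

```text
time_s: 12.68
eef_pos: [624.2, -63.7, 111.5]
tool_rot: [3.141, -0.0, 0.375]
force: [0.6, -1.9, -0.1]
gripper_width: 0.219
gripper_force: 39.7
```

>>> jog_arm([
  [[0,0,0.05,0,0,0,1],[0,0,0,0,0,0,1]],
])

```text
time_s: 12.92
eef_pos: [624.3, -63.7, 111.4]
tool_rot: [3.141, -0.001, 0.375]
force: [-0.4, -1.9, 3.4]
gripper_width: 0.222
gripper_force: 39.9
```

>>> jog_arm([
  [[0,0,0.05,0,0,0,1],[0,0,0,0,0,0,1]],
])

```text
time_s: 13.18
eef_pos: [624.4, -63.6, 111.3]
tool_rot: [3.141, -0.001, 0.375]
force: [-0.3, -1.7, 6.5]
gripper_width: 0.223
gripper_force: 40.5
```

>>> jog_arm([
  [[0.16,-0.12,-0.02,0,0,0,1],[0.16,-0.12,0,0,0,0,1]],
])

```text
time_s: 13.42
eef_pos: [625.6, -61.7, 111.2]
tool_rot: [3.139, 0.002, 0.376]
force: [-3.4, -5.4, 4.7]
gripper_width: 0.221
gripper_force: 40.1
```

>>> jog_arm([
  [[0.15,-0.13,0,0,0,0,1],[0.15,-0.13,0,0,0,0,1]],
])

```text
time_s: 13.68
eef_pos: [627.3, -58.5, 111.2]
tool_rot: [3.138, 0.003, 0.376]
force: [-3.5, -5.4, 6.7]
gripper_width: 0.219
gripper_force: 40.0
```

>>> jog_arm([
  [[0.15,-0.14,0,0,0,0,1],[0.15,-0.14,0,0,0,0,1]],
])

```text
time_s: 13.92
eef_pos: [628.9, -55.0, 111.2]
tool_rot: [3.138, 0.003, 0.376]
force: [-4.7, -7.1, 6.8]
gripper_width: 0.222
gripper_force: 40.0
```

>>> jog_arm([
  [[0.14,-0.14,0,0,0,0,1],[0.14,-0.14,0,0,0,0,1]],
])

```text
time_s: 14.18
eef_pos: [630.4, -51.6, 111.2]
tool_rot: [3.138, 0.003, 0.376]
force: [-2.3, -7.1, 6.5]
gripper_width: 0.218
gripper_force: 40.0
```

>>> jog_arm([
  [[0.14,-0.145,0,0,0,0,1],[0.13,-0.15,0,0,0,0,1]],
])

```text
time_s: 14.42
eef_pos: [631.9, -47.9, 111.2]
tool_rot: [3.138, 0.003, 0.376]
force: [-4.0, -6.6, 5.4]
gripper_width: 0.226
gripper_force: 40.0
```

>>> jog_arm([
  [[0.13,-0.15,0,0,0,0,1],[0.13,-0.15,0,0,0,0,1]],
])

```text
time_s: 14.68
eef_pos: [633.2, -44.2, 111.2]
tool_rot: [3.138, 0.003, 0.376]
force: [-3.5, -7.2, 7.0]
gripper_width: 0.219
gripper_force: 40.0
```

>>> jog_arm([
  [[0.12,-0.155,0,0,0,0,1],[0.12,-0.155,0,0,0,0,1]],
])

```text
time_s: 14.92
eef_pos: [634.3, -40.4, 111.2]
tool_rot: [3.138, 0.003, 0.376]
force: [-3.3, -6.5, 6.5]
gripper_width: 0.224
gripper_force: 40.0
```

>>> jog_arm([
  [[0.12,-0.16,0,0,0,0,1],[0.12,-0.16,0,0,0,0,1]],
])

```text
time_s: 15.18
eef_pos: [635.3, -36.6, 111.2]
tool_rot: [3.138, 0.003, 0.376]
force: [-2.9, -7.0, 6.4]
gripper_width: 0.221
gripper_force: 40.0
```

>>> jog_arm([
  [[0.11,-0.165,0,0,0,0,1],[0.11,-0.165,0,0,0,0,1]],
])

```text
time_s: 15.42
eef_pos: [636.2, -32.6, 111.2]
tool_rot: [3.138, 0.003, 0.376]
force: [-2.3, -6.8, 6.1]
gripper_width: 0.219
gripper_force: 40.0
```

>>> jog_arm([
  [[0.1,-0.17,0,0,0,0,1],[0.1,-0.17,0,0,0,0,1]],
])

```text
time_s: 15.68
eef_pos: [636.8, -27.2, 110.3]
tool_rot: [3.141, 0.002, 0.375]
force: [-1.2, -2.9, 0.1]
gripper_width: 0.221
gripper_force: 39.4
```

Fz fell to 0 and the pin sank 1 mm: this is the socket. Lowering gently.

>>> jog_arm([
  [[0,0,0.1,0,0,0,1],[0,0,0,0,0,0,1]],
])

```text
time_s: 15.92
eef_pos: [637.0, -26.4, 108.8]
tool_rot: [-3.141, 0.002, 0.375]
force: [-0.9, -2.8, -1.5]
gripper_width: 0.222
gripper_force: 39.4
```

>>> jog_arm([
  [[0,0,0.1,0,0,0,1],[0,0,0,0,0,0,1]],
])

```text
time_s: 16.18
eef_pos: [637.2, -26.4, 108.0]
tool_rot: [-3.141, 0.001, 0.375]
force: [-1.3, -3.6, -2.2]
gripper_width: 0.214
gripper_force: 39.3
```

>>> jog_arm([
  [[0,0,0.15,0,0,0,1],[0,0,0.15,0,0,0,1],[0,0,0,0,0,0,1]],
])

```text
time_s: 16.55
eef_pos: [637.5, -26.5, 105.3]
tool_rot: [-3.142, 0.0, 0.375]
force: [-1.9, -3.8, -1.1]
gripper_width: 0.221
gripper_force: 39.4
```

>>> jog_arm([
  [[0,0,0.15,0,0,0,1],[0,0,0.15,0,0,0,1],[0,0,0,0,0,0,1]],
])

```text
time_s: 16.92
eef_pos: [637.6, -26.5, 102.3]
tool_rot: [-3.141, 0.0, 0.375]
force: [-3.1, -2.9, -0.8]
gripper_width: 0.221
gripper_force: 39.4
```

>>> jog_arm([
  [[0,0,0.15,0,0,0,1],[0,0,0.15,0,0,0,1],[0,0,0,0,0,0,1]],
])

```text
time_s: 17.3
eef_pos: [637.5, -26.5, 99.3]
tool_rot: [-3.142, 0.0, 0.375]
force: [-3.0, -3.1, -0.6]
gripper_width: 0.218
gripper_force: 39.4
```

>>> jog_arm([
  [[0,0,0.1,0,0,0,1],[0,0,0.1,0,0,0,1],[0,0,0,0,0,0,1]],
])

```text
time_s: 17.68
eef_pos: [637.6, -26.5, 97.4]
tool_rot: [3.142, 0.0, 0.375]
force: [-3.5, -2.5, -0.6]
gripper_width: 0.218
gripper_force: 39.4
```

>>> jog_arm([
  [[0,0,0.1,0,0,0,1],[0,0,0.05,0,0,0,1],[0,0,0,0,0,0,1]],
])

```text
time_s: 18.05
eef_pos: [637.6, -26.5, 96.6]
tool_rot: [3.141, -0.0, 0.375]
force: [-4.2, -2.6, 3.8]
gripper_width: 0.217
gripper_force: 39.9
```

Flange seated at the expected height (TCP 96.6 mm, Fz 3.8 N). Releasing and rising.

>>> jog_arm([
  [[0,0,-0.05,0,0,0,2.4],[0,0,0,0,0,0,3],[0,0,0,0,0,0,4],[0,0,0,0,0,0,4],[0,0,0,0,0,0,4],[0,0,0,0,0,0,4]],
])

```text
time_s: 18.8
eef_pos: [637.7, -26.5, 96.5]
tool_rot: [3.142, -0.0, 0.375]
force: [0.7, -0.3, -0.0]
gripper_width: 0.47
gripper_force: 0.0
```

>>> jog_arm([
  [[0,0,-1,0,0,0,4],[0,0,-2,0,0,0,4],[0,0,-3,0,0,0,4],[0,0,-3,0,0,0,4],[-3,0,-1,0,0,0,4],[-3,0,0,0,0,0,4],[0,0,0,0,0,0,4],[0,0,0,0,0,0,4]],
])

```text
time_s: 19.8
eef_pos: [582.8, -48.4, 197.2]
tool_rot: [3.141, -0.002, 0.375]
force: [0.4, -0.4, -0.5]
gripper_width: 0.466
gripper_force: 0.0
```

Run:
```python
from h import *
s=wsnap("w5");print(s["time_s"],s["eef_pos"],s["force"],s["gripper_force"])
for z in (90,105,120):print(z,w_proj("w5",np.array([637,-26.5,z])))
m=np.load("pics/w5.npz");d=m["d"];K,T=m["camera_matrix"],m["camera_from_world"]
v,u=np.mgrid[:480,:640];x=(u-K[0,2])/K[0,0];y=(v-K[1,2])/K[1,1];th=np.hypot(x,y)+1e-9
P=(np.stack([np.tan(th)*x/th*d,np.tan(th)*y/th*d,d],-1)-T[:3,3])@T[:3,:3]
k=(np.hypot(P[...,0]-637,P[...,1]+26.5)<15)&(P[...,2]>85)&(P[...,2]<135)&(d>0);print(k.sum(),np.percentile(P[k],[5,50,95],axis=0))
```

```text
19.8 [582.75446132 -48.3899167  197.16061807] [ 0.3592066  -0.38425497 -0.53850168] 0.0
90 (np.float64(313.83690270233706), np.float64(158.45655038828335))
105 (np.float64(313.7591311707949), np.float64(160.81051637064525))
120 (np.float64(313.66980905694095), np.float64(163.518313354368))
933 [[626.73852905 -35.53445678 102.30578996]
 [634.96668016 -27.62367573 104.50531829]
 [643.14052656 -19.88950952 105.62266051]]
```

View pics/w5.png

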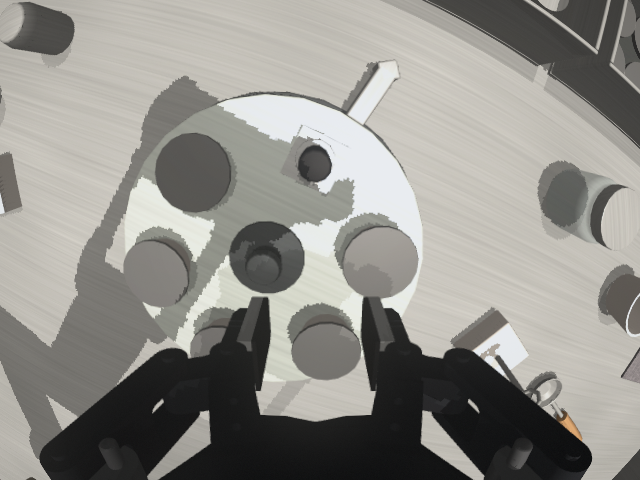

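The picture shows the pin upright in the boss at (314,162), near the pointer (385,75). Its top is at 104.5 mm, which is fully home (expected 105), and the gripper is clear. Handing in.

```bash
python3 -c "
from station import close_job
print(close_job())"
```

```text
the job is handed in; nothing more can be done
None
```

The pin is fully home in the hidden socket (its top measured at 104.5 mm, 105 expected), after winding the carousel anticlockwise, the shorter way; I let go of it, moved the gripper clear and handed in the job at about 20 s, but no verdict came back.

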